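Unlock the lid stay and shut the vial case

TASK

The white vial case stands open on its folding lid stay. Lift the stay's knee by its red knob well past centre so that it unlocks, then lower the lid gently and press it down until it snaps fully shut over the front catch. Do not force the stay or the lid (keep under 25 N on either), do not let the lid slam, and leave the other things on the bench where they are.

Things in the scene. Friction and masses are not known exactly. Their poses are not given: they have to be found in the camera images.
- case: White steel vial case fixed to the bench, 220 (x) by 220 (y) by 100 mm high, open-topped, capped vials inside, all below its rim. Origin: centre of its underside. Case x points from its front to its hinge side, y to its left seen from the front, z up. The lid is hinged at its far (+x) upper edge; the folding stay is outside its right (-y) side.
- hinge_nominal (a point): Nominal middle of the lid's hinge line (along case y), at case (110, 0, 108) mm. The hinge leaf sits in slotted holes: the real hinge line, and with it the shut lid and catch, may be up to 8 mm higher or lower. The lid is a grey slab 230 long from the hinge line, 220 wide, 10 thick, about 0.5 kg, underside level with the hinge line; a tongue hangs 20 mm under its front edge.
- lid (a joint): Lid angle, rad: 0 = fully shut, level; starts at 1.25 to 1.55, nearly upright. With the stay unlocked a friction hinge keeps it at any angle; lowering takes 1 to 6 N on its outer face 200 mm from the hinge. The last 2 degrees take 5 to 13 N there to pass a sprung catch at the front, which then holds it on a rigid stop. More than 25 N damages the lid. With the stay locked it cannot be lowered.
- knob_nominal (a point): Nominal middle of the red knob while the stay is locked; fixed to the case. The stay's bracket sits in a slot, so the real knob may be up to 10 mm off in case x and 5 mm in height (not in case y). The knob is a round bar on the knee pin, 16 mm thick, reaching 24 mm either way along case y. It takes 4 to 10 N to move; more than 25 N on the stay, grip included, bends it.
- pivot_nominal (a point): Nominal lower pivot of the stay, fixed to the case; the real one is up to 8 mm off in case x and 2 mm in height. The knob moves on a circle of 95 mm about the pivot: unlocking takes it upward and to the front (at first 0.53 to the front for 0.85 up). The upper link, 154 mm long, runs from the knob to the lid's right edge, 100 mm from the hinge line.
- stay (a joint): Bend of the stay's knee, rad: 0 = locked on its stop below centre; 0.24 = both links in line (centre); larger = unlocked and folding; about 2.4 with the lid shut. Friction keeps it where it is left. 0.1 rad is about 6 mm of knob motion. Just past centre the lid is still stiff to push; beyond 0.6 it goes easily.

How it is judged:
On the way:
1. the stay's knee is lifted past centre (0.15 rad beyond it) while the lid is still up (value of joint stay above 0.39 rad and value of joint lid above 0.8 rad), for 0.1 s.
At the end, for the whole second after the job is handed in: The lid is fully shut, held by its catch (angle under 0.012 rad, under 3 mm at the front edge) and at rest, with the stay folded (knee over 1.2 rad) (value of joint lid below 0.012 rad and velocity of joint lid between -0.05 and 0.05 rad/s and value of joint stay above 1.2 rad); the robot touches nothing.
It fails at once if the stay is forced: over 25 N on it (contact force between any of the fingers, the arm and stay above 25 N).
It fails at once if the lid is forced: over 25 N on it (contact force between any of the fingers, the arm and lid above 25 N).
It fails at once if the lid slams or is dropped: it closes faster than 1.5 rad/s (velocity of joint lid below -1.5 rad/s).
It fails at once if a bystander is moved more than 20 mm (distance of any of vial_amber, vial_clear, vial_green, beaker, wash_bottle, spatula, loupe from where it was at the start of the episode above 0.02 m).
It also fails if it takes over 72 s, if anything falls off the work surface, if the arm or the gripper's body presses on something with over 40 N, if the wrist force passes 120 N, or if a joint passes its speed limit or range.

ROBOT

A 6-joint arm with a two-finger parallel gripper is mounted at the origin on the work surface. World frame = base frame: x ahead of the robot, y to its left, z up, the work surface at z = 0. Lengths are in m, angles in rad, forces in N, time in s.
With the tool pointing down it reaches from about 0.225 to 0.875 m from the base axis. Payload 3.4 kg.
Tool frame: the origin (TCP) lies midway between the tips of the shut fingers; the grasp point (between the pads) lies 19 mm behind it (manip.grip_point_offset is the distance from the TCP to the grasp point, in m); x points along the fingers, y is the direction in which the jaws open and shut, and the axes are right-handed (so a half turn about x gives the same grasp; the last joint's range is limited). The gripper opens to 85 mm and grips with 20 to 120 N. Pads are 22 mm wide; open, the fingers measure 114 mm over their backs; the gripper's body (76 mm by 85 mm) begins 54 mm behind the grasp point. The pads swing forward as they close: fully open they stand 13 mm farther back than shut.
Start: joints at [1.009, 0.276, 1.505, -0, 1.361, -0.121], TCP at [0.245, 0.52, 0.207] pointing down, gripper open.
Joint ranges: [-2.89, 2.89], [-0.75, 2.08], [0.22, 2.7], [-1.18, 4.32], [0.11, 2.71], [-2.7, 2.7]. Speed limits (rad/s): [2.57, 2.57, 3.14, 3.14, 3.14, 3.14].

INTERFACE

Orientations are given as a unit quaternion [w, x, y, z].
In Python, from rig import manip gives the robot as it stands.
- The arm moves only by the shell command python3 -m crank 'ROWS' [FORCE]. ROWS is a JSON object of lists of equal length, an entry for each row: "grip": the opening, from 0 (shut) to 1 (fully open); "slide": the shift along the world's x, y, z in cm, a list of three; "roll": the turn about the world's z in degrees. In form: {"grip": [grip, ...], "slide": [[dx, dy, dz], ...], "roll": [roll, ...]}. A call has 1 to 20 rows; each row is the pose to reach, as a shift and turn from the pose commanded when the call began; what a row does not reach only later rows make up. A row lasts 1/10 s, in which the tool goes at most 50 mm and 8.59 degrees, less where a joint would pass 70% of its speed; a pose out of reach is approached as far as the arm can. A call with a gripper value outside its range is refused whole. The fingers move at their own pace and stop on an object; FORCE is the grip in N (left out, the last holds). Time passes only in rows, so rows that repeat a pose let the fingers close. It gives the time, the measured TCP pose, the force and the opening at its end, in the units of the state.
- manip.get_state(): the state, without advancing time (a new reading comes with each control period).
- manip.get_image(name): name is "scene" or "top" or "wrist"; returns a dict with "frame" (400x640x3 uint8, red, green, blue), "K" (3x3 intrinsics, pixels), "R" (3x3) and "t" (3): a world point X has camera coordinates R X + t. Camera axes: x right, y down, z forward; pixel columns grow to the right and rows downward; lengths in m; the calibration is good to about 2 mm. A picture is of the moment at which its call begins. There is no depth.
- manip.sign_off(): hands the job in, once; it reports no verdict.
The state is a dict: "clock": time; "qpos": joint angles; "qd": joint speeds; "effort": joint torques, N m; "position": TCP position; "ee_rot": TCP orientation; "contact_force": force on the tool from outside, world axes, zero at the start; "moment": the same for the moment, N m; "width": finger opening in m.
Only numpy, scipy, OpenCV 4.12 (cv2) and the standard library are available. Lean on these libraries where they do the work, as an engineer would, in place of code of your own. Each camera call takes 0.05 s, during which the arm holds its last target. There are 200 camera calls.

## Working session

There is one attempt and no reset: what is moved stays moved. The work goes in short steps, Python scripts to look and compute and a shell command to move; the robot and the scene stay as the last step left them, time stands still between calls to the robot, and variables do not carry over. Pictures are saved under pics/ and viewed, on a budget of 10 in all, crops included, one or two more only if the job needs it, and the job is handed in when it is done.

```bash
ls; mkdir -p pics; python3 - <<'E'
from rig import manip
import cv2,numpy as np
print(manip.get_state())
for n in ("scene","top"):
    d=manip.get_image(n); cv2.imwrite(f"pics/{n}0.png",d["frame"][:,:,::-1]); print(n,d["K"],d["R"],d["t"])
    np.savez(f"pics/{n}0.npz",**d)
E
```

```text
pics
{'clock': 0.0, 'qpos': array([ 1.00898521e+00,  2.76580897e-01,  1.50615577e+00, -1.03325078e-05,
        1.36068703e+00, -1.20982696e-01]), 'qd': array([-0.00162816,  0.00018888, -0.0006597 ,  0.00070942,  0.00096687,
        0.00112164]), 'effort': array([ 2.46424488e-04, -4.16778266e+01, -2.45808005e+01, -2.24409346e-04,
        1.06468305e-02, -6.06002928e-06]), 'position': array([0.245033  , 0.51953289, 0.20563877]), 'ee_rot': array([ 0.68978623,  0.15398545,  0.69021298, -0.15520786]), 'contact_force': array([-0.65374262, -0.11563067,  0.4169965 ]), 'moment': array([-0.01037895, -0.00611453,  0.01679967]), 'width': 0.0855262479016602}
scene [[412.62231224   0.         308.93479493]
 [  0.         412.62231224 195.14442696]
 [  0.           0.           1.        ]] [[ 0.40634402  0.9137046   0.00533276]
 [ 0.57478173 -0.25107213 -0.77883808]
 [-0.71028903  0.31954137 -0.62720237]] [-0.23024026 -0.25425608  1.15611293]
top [[370.62822157   0.         321.91511896]
 [  0.         370.62822157 202.15209624]
 [  0.           0.           1.        ]] [[-0.01483744 -0.99956939 -0.0253156 ]
 [-0.98571211  0.01887085 -0.16737838]
 [ 0.16778404  0.02247043 -0.98556765]] [0.01247051 0.57753523 0.63966626]
```

View pics/scene0.png

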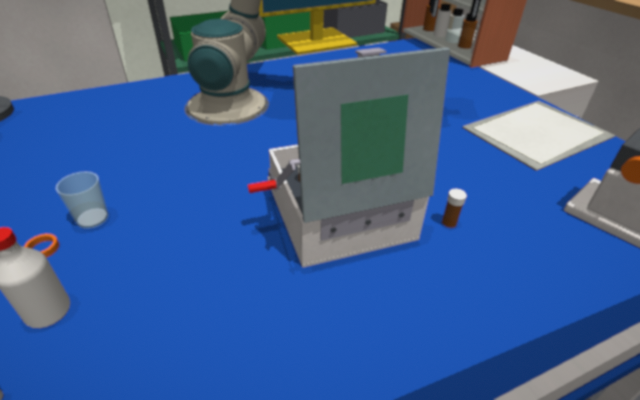

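View pics/top0.png

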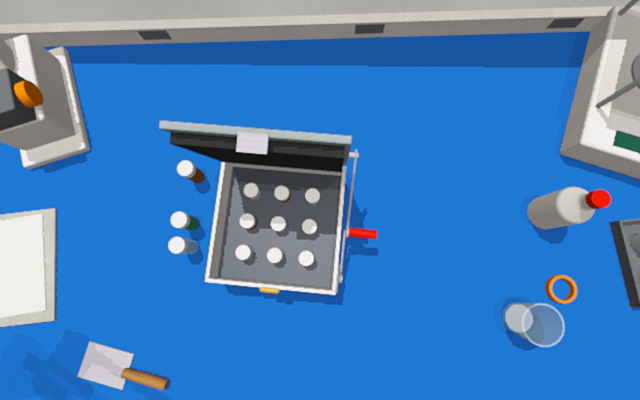

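The top view shows the case at px (206–345, 160–293), with its front facing the robot. The red knob is at about (362,234), the lid is upright at row ~130, and three vials stand to the left of the case. The scene view looks from behind: the lid's outer face is at (295–447, 50–220) and the knob at (262,186). I'll enlarge both to get the corners.

```bash
python3 - <<'E'
import cv2,numpy as np
a=cv2.imread("pics/top0.png")[110:300,150:400]; b=cv2.imread("pics/scene0.png")[40:270,240:460]
cv2.imwrite("pics/topc.png",cv2.resize(a,None,fx=3,fy=3,interpolation=cv2.INTER_CUBIC))
cv2.imwrite("pics/scenec.png",cv2.resize(b,None,fx=2.6,fy=2.6,interpolation=cv2.INTER_CUBIC))
for n in("top","scene"):
    im=cv2.imread(f"pics/{n}0.png"); h=cv2.cvtColor(im,cv2.COLOR_BGR2HSV)
    m=((h[...,0]<6)|(h[...,0]>174))&(h[...,1]>170)&(h[...,2]>90)
    k,l,s,c=cv2.connectedComponentsWithStats(m.astype(np.uint8))
    for i in range(1,k):
        if s[i,4]>30:
            pts=np.argwhere(l==i)[:,::-1].astype(np.float32); print(n,s[i],c[i],cv2.minAreaRect(pts))
E
```

```text
top [586 190  24  18 339] [597.65781711 198.87610619] ((597.5, 198.5), (17.0, 23.0), 90.0)
top [349 228  27  10 210] [362.01428571 232.89047619] ((362.2128601074219, 232.8712921142578), (26.26898193359375, 8.05980110168457), 5.710592269897461)
scene [249 180  27  12 184] [262.58152174 185.63043478] ((262.2013854980469, 185.8860321044922), (7.579441070556641, 26.683177947998047), 77.19573211669922)
scene [  0 228  15  22 244] [  5.57377049 238.09836066] ((7.0, 238.5), (14.0, 21.0), 0.0)
```

View pics/topc.png

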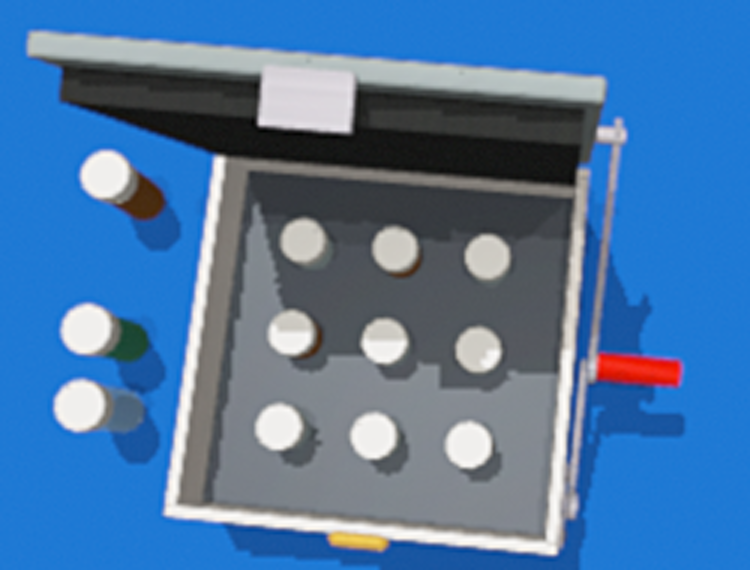

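View pics/scenec.png

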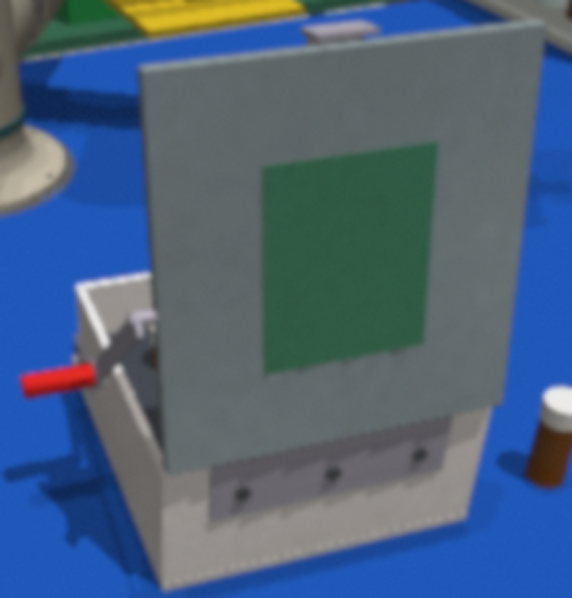

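The crops give these corners. Top view: rim front corners at (165,515) and (558,553), and lid outer-edge corners at (30,33) and (606,78). Scene view: lid outer-face corners at (140,68), (545,22), (167,472) and (502,405), and the knob ends at (22,385) and (95,374).

```bash
cat > h.py <<'E'
import numpy as np
C={n:np.load(f"pics/{n}0.npz") for n in("top","scene")}
def ray(n,p,c=None):
    c=c or C[n]; d=c["R"].T@np.linalg.inv(c["K"])@[*p,1]; return -c["R"].T@c["t"],d/np.linalg.norm(d)
def onz(n,p,z,c=None):
    o,d=ray(n,p,c); return o+d*(z-o[2])/d[2]
def tri(r1,r2):
    (a,d),(b,e)=r1,r2; s=np.linalg.lstsq(np.c_[d,-e],b-a,rcond=None)[0]
    p,q=a+d*s[0],b+e*s[1]; return (p+q)/2,np.linalg.norm(p-q)
T=lambda u,v:(150+(u+.5)/3-.5,110+(v+.5)/3-.5)
S=lambda u,v:(240+(u+.5)/2.6-.5,40+(v+.5)/2.6-.5)
E
python3 - <<'E'
from h import *
np.set_printoptions(precision=4,suppress=True)
fl,fr=onz("top",T(165,515),.1),onz("top",T(558,553),.1); rr=onz("top",T(589,172),.1); rl=onz("top",T(215,157),.1)
print("rim",fl,fr,rr,rl,np.linalg.norm(fl-fr))
br,bl=onz("scene",S(163,590),0),onz("scene",S(467,520),0); print("rear bottom",br,bl,np.linalg.norm(br-bl))
ey=(fl-fr)/np.linalg.norm(fl-fr); yaw=np.arctan2(-ey[0],ey[1]); print("yaw",yaw, "rearyaw",np.arctan2(-(bl-br)[0],(bl-br)[1]))
yaw=(yaw+np.arctan2(-(bl-br)[0],(bl-br)[1]))/2
ex=np.array([np.cos(yaw),np.sin(yaw),0]);ey=np.array([-ex[1],ex[0],0])
o1=(fl+fr)/2+.11*ex; o2=(br+bl)/2-.11*ex; print("o",o1,o2)
o=(o1+o2)/2;o[2]=0
R=np.array([ex,ey,[0,0,1]]); np.savez("pose.npz",o=o,R=R,yaw=yaw); print(yaw,o)
L=lambda p:R@(p-o)
for nm,t,s in(("lid R",T(606,78),S(140,68)),("lid L",T(30,33),S(545,22)),("knob out",T(682,373),S(22,385)),("knob in",T(592,366),S(95,374))):
    p,g=tri(ray("top",t),ray("scene",s)); print(nm,p,"case",L(p),"gap",g)
p,g=tri(ray("top",(362.1,232.9)),ray("scene",(262.4,185.8)));print("knob c",p,L(p),g)
# hinge: scene ray on lid bottom edge in plane of rear x=110..
for s in(S(167,472),S(502,405)):
    a,d=ray("scene",s); a=L(a);d=R@d
    for x in(.11,.12): print("hinge edge x",x,a+d*(x-a[0])/d[0])
E
```

```text
rim [0.4385 0.1994 0.1   ] [ 0.4151 -0.0189  0.1   ] [ 0.6303 -0.0414  0.1   ] [0.6441 0.1777 0.1   ] 0.21952044286074712
rear bottom [ 0.6331 -0.0416  0.    ] [0.6593 0.1767 0.    ] 0.21982768585717494
yaw -0.1069136952900236 rearyaw -0.11968643543525978
o [0.5361 0.0778 0.1   ] [0.5369 0.08   0.    ]
-0.1133000653626417 [0.5365 0.0789 0.    ]
lid R [ 0.6029 -0.0383  0.3344] case [ 0.0792 -0.1089  0.3344] gap 0.0008446867782399053
lid L [0.6266 0.179  0.3337] case [0.0782 0.1097 0.3337] gap 0.0008385973126045103
knob out [ 0.5131 -0.0904  0.0974] case [-0.0042 -0.1709  0.0974] gap 0.0010233376371382907
knob in [ 0.5179 -0.0407  0.0947] case [-0.005  -0.1209  0.0947] gap 0.0005383846798404846
knob c [ 0.5154 -0.0657  0.0957] [-0.0046 -0.146   0.0957] 0.0006409972780934041
hinge edge x 0.11 [ 0.11   -0.106   0.1028]
hinge edge x 0.12 [ 0.12   -0.109   0.1123]
hinge edge x 0.11 [0.11   0.1171 0.1003]
hinge edge x 0.12 [0.12   0.1091 0.1099]
```

```bash
python3 - <<'E'
from h import *
from rig import manip
from scipy.spatial.transform import Rotation as Ro
s=manip.get_state(); q=s["ee_rot"]; M=Ro.from_quat([*q[1:],q[0]]).as_matrix(); print(M.round(3))
P=np.load("pose.npz"); a=np.degrees(np.arctan2(M[1,1],M[0,1])); print("tool y deg",a,"case x deg",np.degrees(P["yaw"]))
w=P["o"]+P["R"].T@[-.0048,-.157,.07]; print(w,(w-s["position"])*100)
E
```

```text
[[-0.001  0.427  0.904]
 [-0.001  0.904 -0.427]
 [-1.    -0.002 -0.   ]]
tool y deg 64.74506523523362 case x deg -6.491615563835734
[ 0.5139932  -0.07655528  0.07      ] [ 26.89370547 -59.61321508 -13.57190447]
```

```bash
python3 -m crank '{"grip":[0.42,0.42,0.42,0.42,0.42,0.42,0.42,0.42,0.42,0.42,0.42,0.42,0.42,0.42,0.42,0.42,0.42,0.42],"slide":[[1,0,4],[2,-4,5],[3,-8,5],[4,-12,5],[5,-16,5],[5,-20,5],[5,-24,5],[5,-28,5],[5,-32,5],[5,-36,5],[5,-40,5],[5,-44,5],[5,-48,5],[5,-52,5],[6,-56,5],[8,-59.6,5],[8,-59.6,5],[8,-59.6,5]],"roll":[0,-6,-12,-18,-24,-30,-36,-42,-48,-54,-60,-66,-71.2,-71.2,-71.2,-71.2,-71.2,-71.2]}' 20
python3 -m crank '{"grip":[0.42,0.42,0.42,0.42,0.42,0.42,0.42,0.42,0.42],"slide":[[4,0,0],[8,0,0],[12,0,0],[15,0,0],[17,0,0],[18.9,0,0],[18.9,0,0],[18.9,0,0],[18.9,0,0]],"roll":[0,0,0,0,0,0,0,0,0]}'
python3 - <<'E'
from rig import manip
import cv2
s=manip.get_state();print(s["position"],s["qpos"],s["contact_force"],s["width"])
a=manip.get_image("top")["frame"][:,:,::-1];b=manip.get_image("wrist")["frame"][:,:,::-1]
import numpy as np
cv2.imwrite("pics/a1.png",cv2.resize(np.vstack([a,b]),(480,600)))
E
```

```text
clock: 1.9
position: [0.325, -0.0762, 0.256]
ee_rot: [-0.47, -0.528, -0.471, 0.528]
contact_force: [-0.9, -0.6, -0.1]
width: 0.0359
clock: 2.8
position: [0.513, -0.075, 0.2566]
ee_rot: [-0.471, -0.527, -0.472, 0.527]
contact_force: [-0.3, -0.0, 0.1]
width: 0.0359
[ 0.51301197 -0.07496091  0.25659596] [-2.79323516e-01  1.65578378e-01  1.52915222e+00 -3.98281163e-05
  1.44788114e+00 -1.67729782e-01] [-0.28300169 -0.02797537  0.0626109 ] 0.03587817980671644
```

View pics/a1.png

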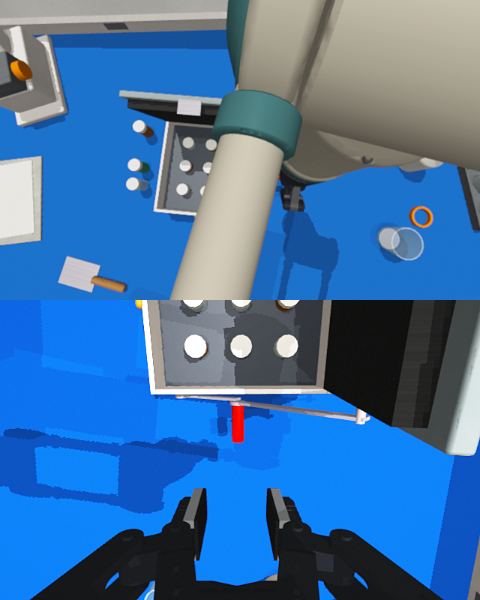

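The wrist view shows the knob, at (238,423), midway between the open jaws. The arm is clear of the lid, so I'm descending around the knob.

```bash
python3 -m crank '{"grip":[0.42,0.42,0.42,0.42,0.42,0.42,0.42,0.42,0.42,0.42],"slide":[[0,0,-3],[0,0,-6],[0,0,-9],[0,0,-12],[0,0,-14],[0,0,-16],[0,0,-17.5],[0,0,-18.6],[0,0,-18.6],[0,0,-18.6]],"roll":[0,0,0,0,0,0,0,0,0,0]}'
python3 - <<'E'
from rig import manip
import cv2,numpy as np
s=manip.get_state();print(s["position"],s["contact_force"],s["width"])
a=manip.get_image("scene")["frame"][60:290,190:470,::-1];b=manip.get_image("wrist")["frame"][:,:,::-1]
cv2.imwrite("pics/a2.png",np.hstack([cv2.resize(a,(430,353)),cv2.resize(b,(370,231))[:,:].copy() if 0 else cv2.copyMakeBorder(cv2.resize(b,(370,231)),0,122,0,0,0)]))
E
```

```text
clock: 3.9
position: [0.5145, -0.0761, 0.0711]
ee_rot: [0.471, 0.528, 0.471, -0.527]
contact_force: [-0.0, -0.0, 1.6]
width: 0.0357
[ 0.51453422 -0.07606192  0.07105547] [-0.03371608 -0.03042175  1.62787661] 0.035736798378347596
```

View pics/a2.png

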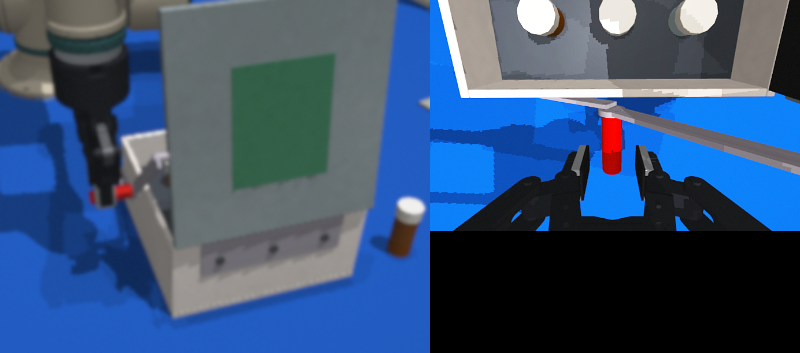

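The scene view shows the fingers straddling the knob at its outer half, and the wrist view shows about 10 mm of clearance on each side. I'll push it forward and up with the rear finger, in small steps.

```bash
python3 -m crank '{"grip":[0.42,0.42,0.42,0.42,0.42],"slide":[[-0.4,0.05,0],[-0.7,0.08,0],[-0.9,0.1,0.05],[-1.0,0.11,0.1],[-1.0,0.11,0.1]],"roll":[0,0,0,0,0]}'
python3 -m crank '{"grip":[0.42,0.42,0.42,0.42,0.42],"slide":[[-0.1,0.01,0.15],[-0.2,0.02,0.3],[-0.3,0.03,0.45],[-0.4,0.05,0.6],[-0.4,0.05,0.6]],"roll":[0,0,0,0,0]}'
```

```text
clock: 4.5
position: [0.5045, -0.0749, 0.0718]
ee_rot: [0.471, 0.528, 0.471, -0.527]
contact_force: [0.0, 0.7, 0.7]
width: 0.0358
clock: 5.0
position: [0.4997, -0.0742, 0.0776]
ee_rot: [-0.471, -0.527, -0.471, 0.528]
contact_force: [0.7, -0.1, 0.4]
width: 0.0356
```

```bash
python3 -m crank '{"grip":[0.42,0.42,0.42,0.42],"slide":[[-0.1,0.01,0.15],[-0.2,0.02,0.3],[-0.3,0.03,0.45],[-0.3,0.03,0.45]],"roll":[0,0,0,0]}'
python3 - <<'E'
from rig import manip
import cv2
b=manip.get_image("wrist")["frame"][:,:,::-1];cv2.imwrite("pics/a3.png",b)
E
```

```text
clock: 5.4
position: [0.4973, -0.074, 0.0822]
ee_rot: [0.471, 0.527, 0.471, -0.527]
contact_force: [0.6, -0.4, -1.6]
width: 0.0357
```

View pics/a3.png

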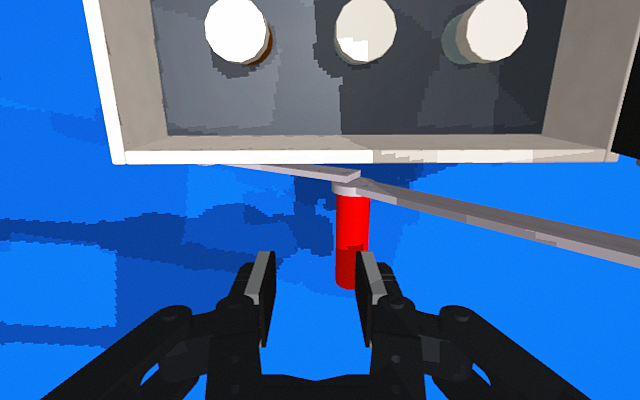

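The rear finger is just touching the knob, at (355,250). I raised it too early, so I'll lower it again before pushing.

```bash
python3 -m crank '{"grip":[0.42,0.42,0.42,0.42],"slide":[[0.2,-0.02,-0.5],[0.2,-0.02,-1.2],[-0.05,0,-1.2],[-0.15,0.02,-1.15]],"roll":[0,0,0,0]}'
python3 -m crank '{"grip":[0.42,0.42,0.42,0.42],"slide":[[-0.1,0.01,0.15],[-0.2,0.02,0.3],[-0.3,0.03,0.45],[-0.4,0.05,0.6]],"roll":[0,0,0,0]}'
```

```text
clock: 5.85
position: [0.5036, -0.0754, 0.0723]
ee_rot: [0.475, 0.531, 0.466, -0.524]
contact_force: [10.5, -0.1, -1.1]
width: 0.0358
clock: 6.25
position: [0.4994, -0.0749, 0.0782]
ee_rot: [0.475, 0.531, 0.467, -0.524]
contact_force: [9.7, -0.9, 0.3]
width: 0.0356
```

```bash
python3 -m crank '{"grip":[0.42,0.42,0.42,0.42,0.42,0.42],"slide":[[-0.15,0.02,0.2],[-0.3,0.03,0.4],[-0.45,0.05,0.6],[-0.6,0.07,0.8],[-0.75,0.08,0.95],[-0.9,0.1,1.1]],"roll":[0,0,0,0,0,0]}'
python3 -m crank '{"grip":[0.42,0.42,0.42,0.42,0.42],"slide":[[-0.2,0.02,0.18],[-0.4,0.05,0.36],[-0.6,0.07,0.54],[-0.8,0.09,0.72],[-1.0,0.11,0.9]],"roll":[0,0,0,0,0]}'
```

```text
clock: 6.85
position: [0.4892, -0.0738, 0.0892]
ee_rot: [0.475, 0.53, 0.467, -0.525]
contact_force: [6.6, -0.7, 1.7]
width: 0.0357
clock: 7.35
position: [0.478, -0.0726, 0.0978]
ee_rot: [0.474, 0.53, 0.468, -0.525]
contact_force: [5.5, -1.0, 1.1]
width: 0.0358
```

```bash
python3 -m crank '{"grip":[0.42,0.42,0.42,0.42,0.42,0.42,0.42,0.42,0.42],"slide":[[-0.3,0.03,0.2],[-0.6,0.07,0.4],[-0.9,0.1,0.55],[-1.2,0.14,0.7],[-1.5,0.17,0.85],[-1.8,0.2,0.95],[-2.1,0.24,1.05],[-2.4,0.27,1.15],[-2.7,0.3,1.2]],"roll":[0,0,0,0,0,0,0,0,0]}'
python3 -m crank '{"grip":[0.42,0.42,0.42],"slide":[[0.6,-0.07,0],[1.2,-0.14,0],[1.6,-0.18,0]],"roll":[0,0,0]}'
python3 - <<'E'
from rig import manip
import cv2,numpy as np
print(manip.get_state()["position"])
a=manip.get_image("scene")["frame"][60:290,190:470,::-1];b=manip.get_image("wrist")["frame"][:,:,::-1]
cv2.imwrite("pics/a4.png",np.hstack([cv2.resize(a,(430,353)),cv2.copyMakeBorder(cv2.resize(b,(370,231)),0,122,0,0,0)]))
E
```

```text
clock: 8.25
position: [0.4505, -0.0696, 0.1098]
ee_rot: [0.474, 0.529, 0.468, -0.526]
contact_force: [5.0, -0.5, 3.5]
width: 0.036
clock: 8.55
position: [0.4621, -0.07, 0.108]
ee_rot: [-0.471, -0.527, -0.471, 0.528]
contact_force: [-0.5, 0.6, 0.1]
width: 0.0359
[ 0.46209692 -0.06999184  0.10797442]
```

View pics/a4.png

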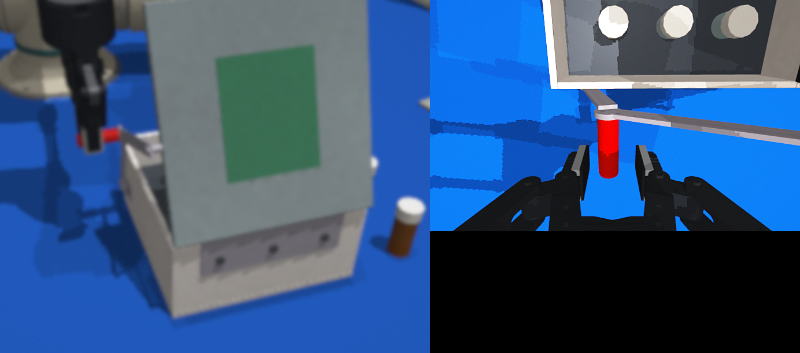

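The knob is lifted about 53 mm forward, which puts the stay at roughly 1.0 rad with the lid at about 1.27 rad. The fingers are clear again, so I'll go over the lid to its outer face.

```bash
python3 -m crank '{"grip":[0.42,0.42,0.42,0.42,0.42,0.42,0.42,0.42,0.2,0,0,0,0,0,0,0],"slide":[[0,0,3],[0,0,7],[0,0,11],[0,0,15],[0,0,19],[0,0,23],[0,0,27],[0,0,30],[3,2,30],[6,4,30],[9,6,30],[12,8.5,30],[15,11,30],[18,13.7,30],[18,13.7,30],[18,13.7,30]],"roll":[0,0,0,0,0,0,0,0,0,0,0,0,0,0,0,0]}'
python3 -m crank '{"grip":[0,0,0,0,0],"slide":[[0,0,-3],[0,0,-6],[0,0,-9],[0,0,-10.5],[0,0,-10.5]],"roll":[0,0,0,0,0]}'
python3 - <<'E'
from rig import manip
import cv2,numpy as np
s=manip.get_state();print(s["position"],s["qpos"],s["contact_force"])
a=manip.get_image("scene")["frame"][:,:,::-1]
cv2.imwrite("pics/a5.png",a)
E
```

```text
clock: 10.25
position: [0.642, 0.0675, 0.4068]
ee_rot: [-0.471, -0.526, -0.472, 0.528]
contact_force: [-0.0, -0.1, 0.1]
width: -0.0001
clock: 10.75
position: [0.6393, 0.0659, 0.3014]
ee_rot: [-0.47, -0.526, -0.472, 0.529]
contact_force: [-0.5, 0.1, -0.5]
width: 0.0001
[0.63925841 0.06585886 0.30138414] [-5.24204189e-03  3.52309327e-01  1.16345135e+00 -4.91628844e-04
  1.63140274e+00  1.08665416e-01] [-0.45892856  0.13042531 -0.46471387]
```

View pics/a5.png

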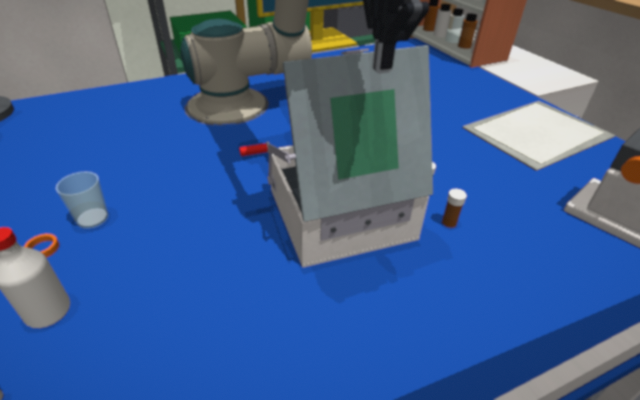

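The closed fingers are behind the lid at (385,55), clear of its outer face. I'll push forward until they touch.

```bash
python3 -m crank '{"grip":[0,0,0,0,0,0],"slide":[[-0.6,0.07,0],[-1.2,0.14,0],[-1.6,0.18,0],[-2.0,0.23,0],[-2.4,0.27,0],[-2.8,0.32,0]],"roll":[0,0,0,0,0,0]}'
python3 -m crank '{"grip":[0,0,0,0],"slide":[[-0.3,0.03,0],[-0.6,0.07,0],[-0.9,0.1,0],[-1.2,0.14,0]],"roll":[0,0,0,0]}'
```

```text
clock: 11.4
position: [0.6135, 0.0703, 0.3037]
ee_rot: [0.471, 0.527, 0.471, -0.527]
contact_force: [-0.1, 0.4, -0.6]
width: 0.0001
clock: 11.8
position: [0.6016, 0.0715, 0.3034]
ee_rot: [-0.471, -0.527, -0.471, 0.527]
contact_force: [0.8, -0.2, -0.2]
width: 0.0001
```

```bash
python3 -m crank '{"grip":[0,0,0,0,0,0],"slide":[[-0.3,0.03,0],[-0.6,0.07,-0.1],[-0.9,0.1,-0.2],[-1.2,0.14,-0.3],[-1.5,0.17,-0.4],[-1.8,0.2,-0.5]],"roll":[0,0,0,0,0,0]}'
python3 -m crank '{"grip":[0,0,0,0,0,0],"slide":[[-0.3,0.03,-0.1],[-0.6,0.07,-0.2],[-0.9,0.1,-0.35],[-1.2,0.14,-0.5],[-1.5,0.17,-0.65],[-1.8,0.2,-0.8]],"roll":[0,0,0,0,0,0]}'
```

```text
clock: 12.4
position: [0.5836, 0.0736, 0.2984]
ee_rot: [-0.471, -0.527, -0.471, 0.527]
contact_force: [-0.3, -0.3, 0.1]
width: -0.0001
clock: 13.0
position: [0.5665, 0.0755, 0.2912]
ee_rot: [0.472, 0.528, 0.47, -0.527]
contact_force: [1.2, 1.0, 3.5]
width: 0.0002
```

```bash
python3 -m crank '{"grip":[0,0,0,0,0,0,0,0,0,0],"slide":[[-0.6,0.07,-0.35],[-1.2,0.14,-0.7],[-1.8,0.2,-1.05],[-2.4,0.27,-1.4],[-3.0,0.34,-1.8],[-3.5,0.4,-2.2],[-4.0,0.45,-2.6],[-4.5,0.51,-3.0],[-5.0,0.57,-3.4],[-5.3,0.6,-3.8]],"roll":[0,0,0,0,0,0,0,0,0,0]}'
python3 -m crank '{"grip":[0,0,0,0,0],"slide":[[-0.4,0.05,-0.45],[-0.8,0.09,-0.9],[-1.2,0.14,-1.35],[-1.6,0.18,-1.8],[-2.0,0.23,-2.3]],"roll":[0,0,0,0,0]}'
```

```text
clock: 14.0
position: [0.5122, 0.0817, 0.2521]
ee_rot: [-0.471, -0.527, -0.471, 0.527]
contact_force: [1.5, 0.3, 2.1]
width: -0.0003
clock: 14.5
position: [0.4924, 0.0839, 0.2291]
ee_rot: [-0.471, -0.527, -0.471, 0.527]
contact_force: [0.1, 0.5, 2.9]
width: -0.0001
```

```bash
python3 -m crank '{"grip":[0,0,0,0,0,0,0,0,0,0],"slide":[[-0.4,0.05,-0.5],[-0.8,0.09,-1.0],[-1.15,0.13,-1.55],[-1.5,0.17,-2.1],[-1.8,0.2,-2.65],[-2.1,0.24,-3.2],[-2.35,0.27,-3.75],[-2.55,0.29,-4.3],[-2.75,0.31,-4.9],[-2.95,0.33,-5.5]],"roll":[0,0,0,0,0,0,0,0,0,0]}'
python3 -m crank '{"grip":[0,0,0,0,0],"slide":[[-0.15,0.02,-0.5],[-0.3,0.03,-1.0],[-0.45,0.05,-1.5],[-0.6,0.07,-2.0],[-0.7,0.08,-2.5]],"roll":[0,0,0,0,0]}'
```

```text
clock: 15.5
position: [0.4631, 0.0872, 0.174]
ee_rot: [-0.471, -0.527, -0.471, 0.527]
contact_force: [-0.8, -0.3, 2.0]
width: 0.0001
clock: 16.0
position: [0.4561, 0.088, 0.1491]
ee_rot: [-0.471, -0.527, -0.471, 0.527]
contact_force: [-1.0, -0.6, 2.1]
width: 0.0
```

```bash
python3 -m crank '{"grip":[0,0,0,0,0],"slide":[[-0.05,0,-0.4],[-0.1,0,-0.8],[-0.1,0,-1.2],[-0.1,0,-1.6],[-0.1,0,-2.0]],"roll":[0,0,0,0,0]}'
python3 -m crank '{"grip":[0,0,0,0],"slide":[[0,0,-0.2],[0,0,-0.4],[0,0,-0.6],[0,0,-0.6]],"roll":[0,0,0,0]}'
```

```text
clock: 16.5
position: [0.4553, 0.088, 0.1292]
ee_rot: [0.471, 0.527, 0.471, -0.527]
contact_force: [-0.7, 0.9, 1.9]
width: 0.0002
clock: 16.9
position: [0.4555, 0.0879, 0.1233]
ee_rot: [0.471, 0.527, 0.471, -0.527]
contact_force: [-0.4, -0.6, -0.1]
width: 0.0
```

```bash
for i in 1 ; do python3 -m crank '{"grip":[0,0,0],"slide":[[0,0,-0.15],[0,0,-0.3],[0,0,-0.3]],"roll":[0,0,0]}'; python3 -m crank '{"grip":[0,0,0],"slide":[[0,0,-0.15],[0,0,-0.3],[0,0,-0.3]],"roll":[0,0,0]}'; done
```

```text
clock: 17.2
position: [0.4553, 0.088, 0.1204]
ee_rot: [0.471, 0.527, 0.471, -0.527]
contact_force: [0.1, -0.2, 0.3]
width: -0.0
clock: 17.5
position: [0.4553, 0.088, 0.1173]
ee_rot: [-0.471, -0.527, -0.471, 0.527]
contact_force: [0.4, 0.3, 0.5]
width: -0.0001
```

```bash
python3 -m crank '{"grip":[0,0,0],"slide":[[0,0,-0.1],[0,0,-0.2],[0,0,-0.2]],"roll":[0,0,0]}'; python3 -m crank '{"grip":[0,0,0],"slide":[[0,0,-0.1],[0,0,-0.2],[0,0,-0.2]],"roll":[0,0,0]}'
```

```text
clock: 17.8
position: [0.4553, 0.088, 0.1154]
ee_rot: [-0.471, -0.527, -0.471, 0.527]
contact_force: [-0.3, -0.7, 0.7]
width: -0.0001
clock: 18.1
position: [0.4553, 0.088, 0.1134]
ee_rot: [-0.471, -0.527, -0.471, 0.527]
contact_force: [-0.5, -0.0, 1.0]
width: -0.0001
```

```bash
python3 -m crank '{"grip":[0,0],"slide":[[0,0,-0.15],[0,0,-0.15]],"roll":[0,0]}'; python3 -m crank '{"grip":[0,0],"slide":[[0,0,-0.15],[0,0,-0.15]],"roll":[0,0]}'
python3 - <<'E'
from rig import manip
import cv2,numpy as np
a=manip.get_image("scene")["frame"][120:290,200:470,::-1]
cv2.imwrite("pics/a6.png",cv2.resize(a,None,fx=2.9,fy=2.9,interpolation=2))
E
```

```text
clock: 18.3
position: [0.4554, 0.088, 0.1119]
ee_rot: [0.471, 0.527, 0.471, -0.527]
contact_force: [-0.3, 0.7, 0.7]
width: 0.0002
clock: 18.5
position: [0.4554, 0.088, 0.1104]
ee_rot: [0.471, 0.527, 0.471, -0.527]
contact_force: [-0.7, 1.3, 0.4]
width: -0.0001
```

View pics/a6.png

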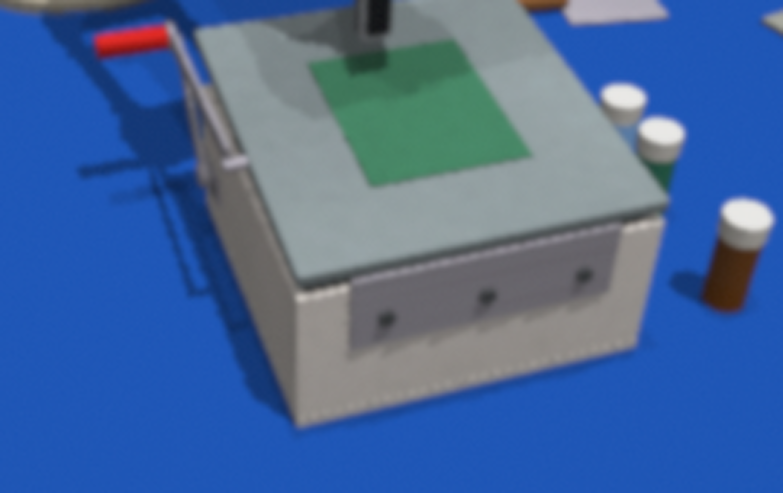

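The lid is nearly down: its edge is close to the rim along the left side, and the finger rests on its front part at (375,35). I'll keep inching down towards the catch.

```bash
python3 -m crank '{"grip":[0,0],"slide":[[0,0,-0.1],[0,0,-0.1]],"roll":[0,0]}'; python3 -m crank '{"grip":[0,0],"slide":[[0,0,-0.1],[0,0,-0.1]],"roll":[0,0]}'; python3 -m crank '{"grip":[0,0],"slide":[[0,0,-0.1],[0,0,-0.1]],"roll":[0,0]}'
```

```text
clock: 18.75
position: [0.4554, 0.0879, 0.1095]
ee_rot: [0.471, 0.527, 0.471, -0.527]
contact_force: [-0.6, -0.0, 0.8]
width: -0.0004
clock: 18.95
position: [0.4553, 0.0879, 0.1084]
ee_rot: [-0.471, -0.527, -0.471, 0.527]
contact_force: [-1.4, 0.2, 1.8]
width: 0.0003
clock: 19.15
position: [0.4552, 0.088, 0.1074]
ee_rot: [-0.471, -0.527, -0.471, 0.527]
contact_force: [-0.8, 0.7, 0.1]
width: -0.0
```

```bash
python3 - <<'E'
from h import *
P=np.load("pose.npz");o,R=P["o"],P["R"]
for u,y in(((195,30),-.11),((300,278),-.11),((667,203),.11)):
    a,d=ray("scene",(200+(u[0]+.5)/2.9-.5,120+(u[1]+.5)/2.9-.5)); a=R@(a-o);d=R@d; print(u,a+d*(y-a[1])/d[1])
a,d=ray("scene",(200+375/2.9,120+35/2.9)); a=R@(a-o);d=R@d; print("finger tip at case x -81:",a+d*(-.081-a[0])/d[0])
from rig import manip
p=manip.get_state()["position"]; print(R@(p-o))
E
```

```text
(195, 30) [-0.11409329 -0.11        0.13870357]
(300, 278) [ 0.119265   -0.11        0.12331412]
(667, 203) [0.1077859  0.11       0.11247352]
finger tip at case x -81: [-0.081       0.00224015  0.13368693]
[-0.08182551 -0.00018596  0.10737794]
```

```bash
python3 - <<'E'
from h import *
from rig import manip
import cv2
d=manip.get_image("scene"); p=manip.get_state()["position"]; c=d["R"]@p+d["t"]; q=d["K"]@c/c[2]; print(q,p)
u,v=int(q[0]),int(q[1]); a=d["frame"][v-50:v+50,u-70:u+70,::-1].copy(); a=cv2.resize(a,None,fx=5,fy=5,interpolation=2)
cv2.drawMarker(a,(int((q[0]-u+70)*5+2),int((q[1]-v+50)*5+2)),(0,0,255),0,15)
cv2.imwrite("pics/a7.png",a)
E
```

```text
[327.50707171 144.03474965   1.        ] [0.45535961 0.08793386 0.10743253]
```

View pics/a7.png

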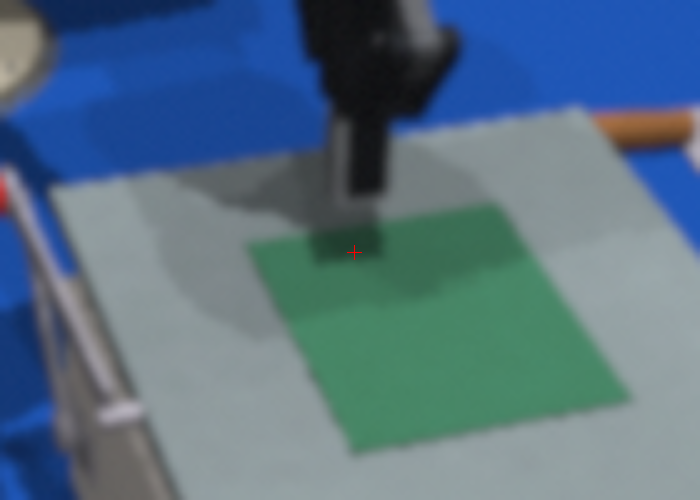

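The red cross, which is the measured TCP, falls 11 px (about 23 mm) below the visible finger tip at (360,195). I'll compare that with the free-space picture a5.

```bash
python3 - <<'E'
from h import *
import cv2
c=C["scene"]
def pr(p): x=c["R"]@p+c["t"]; return (c["K"]@x/x[2])[:2]
print("a5 tcp",pr([.6393,.0659,.3014]), "a2 tcp",pr([.5145,-.0761,.0711]))
P=np.load("pose.npz");o,R=P["o"],P["R"]
im=cv2.imread("pics/a5.png")
v=im[40:90,386].max(axis=1); print("col386 rows40..",v)
print(cv2.cvtColor(im,cv2.COLOR_BGR2GRAY)[56:80,376:398:2])
E
```

```text
a5 tcp [379.51975135  88.45439039] a2 tcp [257.2939658  198.11740122]
col386 rows40.. [ 19  18  19  17  20  21  23  22  23  22  24  24  25  24  24  24  24  26
  25  24  26  24  24  24  24  23  24  25  39  61  82  93 105 115 122 125
 125 125 125 125 126 126 126 126 126 125 125 124 121 118]
[[ 59  81  76  33  20  21  21  20  31  89 120]
 [ 59  82  73  31  21  23  21  19  34  93 120]
 [ 60  82  70  29  21  22  20  21  36  96 120]
 [ 62  83  68  28  21  21  21  23  40  99 120]
 [ 65  84  68  28  21  23  22  21  46 104 121]
 [ 66  84  65  25  20  21  20  19  50 107 121]
 [ 68  84  62  22  21  20  22  20  52 109 121]
 [ 70  84  60  21  20  22  19  20  55 113 121]
 [ 71  83  56  21  23  21  20  23  60 113 122]
 [ 72  82  53  22  19  21  22  22  67 115 121]
 [ 73  82  50  21  19  21  21  26  75 117 122]
 [ 75  83  49  22  22  22  26  38  85 119 120]
 [ 76  83  54  33  33  36  43  58  97 120 120]
 [ 78  85  66  51  55  60  68  84 107 120 120]
 [ 83  87  79  72  76  79  85 100 115 119 120]
 [ 91  89  88  86  88  90  97 109 118 120 121]
 [101  94  93  95  99 101 105 115 120 121 121]
 [108 103 102 106 109 111 115 119 119 121 120]
 [112 110 110 116 118 117 119 119 120 121 121]
 [113 113 115 119 119 120 120 120 120 121 122]
 [114 113 115 120 120 121 120 121 119 121 121]
 [113 114 115 119 120 121 121 121 120 122 121]
 [113 113 115 120 120 120 121 121 120 122 122]
 [113 113 115 119 119 120 122 121 122 122 123]]
```

The free-space picture shows the same offset: with the fingers shut, the visible tip sits about 28 mm above the reported TCP. The lid is therefore still open at about 0.08 rad, and the low forces fit that. I'll keep going down in small steps until the catch resists.

```bash
python3 -m crank '{"grip":[0,0,0,0],"slide":[[0,0,-0.2],[0,0,-0.4],[0,0,-0.6],[0,0,-0.6]],"roll":[0,0,0,0]}'; python3 -m crank '{"grip":[0,0],"slide":[[0,0,-0.15],[0,0,-0.15]],"roll":[0,0]}'; python3 -m crank '{"grip":[0,0],"slide":[[0,0,-0.15],[0,0,-0.15]],"roll":[0,0]}'
```

```text
clock: 19.6
position: [0.4553, 0.0879, 0.1011]
ee_rot: [-0.471, -0.527, -0.471, 0.527]
contact_force: [-0.3, -0.6, 0.3]
width: 0.0001
clock: 19.8
position: [0.4556, 0.088, 0.1002]
ee_rot: [0.471, 0.527, 0.471, -0.527]
contact_force: [0.3, 0.8, 2.0]
width: 0.0001
clock: 20.0
position: [0.4555, 0.088, 0.0991]
ee_rot: [0.471, 0.527, 0.471, -0.527]
contact_force: [-1.2, 0.4, 6.0]
width: 0.0001
```

Resistance has appeared (6 N), so the catch is starting to engage.

```bash
python3 -m crank '{"grip":[0,0],"slide":[[0,0,-0.15],[0,0,-0.15]],"roll":[0,0]}'; python3 -m crank '{"grip":[0,0],"slide":[[0,0,-0.15],[0,0,-0.15]],"roll":[0,0]}'; python3 -m crank '{"grip":[0,0],"slide":[[0,0,-0.1],[0,0,-0.1]],"roll":[0,0]}'
```

```text
clock: 20.2
position: [0.4554, 0.088, 0.0976]
ee_rot: [0.471, 0.527, 0.471, -0.527]
contact_force: [-2.1, 0.2, 6.6]
width: 0.0001
clock: 20.4
position: [0.4552, 0.088, 0.096]
ee_rot: [0.471, 0.527, 0.471, -0.527]
contact_force: [-3.2, 0.4, 5.4]
width: 0.0001
clock: 20.6
position: [0.4551, 0.088, 0.0948]
ee_rot: [-0.471, -0.527, -0.471, 0.527]
contact_force: [-1.8, 0.6, 6.2]
width: 0.0002
```

```bash
python3 -m crank '{"grip":[0,0],"slide":[[0,0,-0.1],[0,0,-0.1]],"roll":[0,0]}'; python3 -m crank '{"grip":[0,0],"slide":[[0,0,-0.1],[0,0,-0.1]],"roll":[0,0]}'; python3 -m crank '{"grip":[0,0],"slide":[[0,0,-0.1],[0,0,-0.1]],"roll":[0,0]}'
```

```text
clock: 20.8
position: [0.455, 0.088, 0.0935]
ee_rot: [-0.471, -0.527, -0.471, 0.527]
contact_force: [-1.6, 0.7, 3.4]
width: 0.0
clock: 21.0
position: [0.4551, 0.088, 0.0922]
ee_rot: [-0.471, -0.527, -0.471, 0.528]
contact_force: [-2.8, -0.9, 1.8]
width: 0.0001
clock: 21.2
position: [0.4553, 0.088, 0.0919]
ee_rot: [-0.471, -0.527, -0.471, 0.527]
contact_force: [-4.2, -0.1, 6.8]
width: -0.0002
```

```bash
python3 -m crank '{"grip":[0,0],"slide":[[0,0,-0.1],[0,0,-0.1]],"roll":[0,0]}'; python3 -m crank '{"grip":[0,0],"slide":[[0,0,-0.05],[0,0,-0.05]],"roll":[0,0]}'
```

```text
clock: 21.4
position: [0.4553, 0.088, 0.0918]
ee_rot: [0.471, 0.527, 0.471, -0.527]
contact_force: [-4.9, -1.4, 14.7]
width: -0.0001
clock: 21.6
position: [0.4553, 0.088, 0.0918]
ee_rot: [0.471, 0.527, 0.471, -0.527]
contact_force: [-5.7, 0.1, 17.0]
width: 0.0
```

It's on the rigid stop: no motion while the force rose to 17 N. Retracting and checking.

```bash
python3 -m crank '{"grip":[0,0,0,0,0,0,0,0],"slide":[[0,0,0.3],[0,0,1],[0,0,4],[0,0,8],[0,0,12],[-4,0,16],[-8,0,19],[-8,0,19]],"roll":[0,0,0,0,0,0,0,0]}'
python3 - <<'E'
from rig import manip
import cv2,numpy as np
print(manip.get_state()["position"],manip.get_state()["contact_force"])
d=manip.get_image("scene"); a=d["frame"][100:300,200:480,::-1]; b=manip.get_image("top")["frame"][:,:,::-1]
cv2.imwrite("pics/a8.png",np.vstack([cv2.resize(a,(480,343),interpolation=2),cv2.resize(b,(480,257))[:257]]))
cv2.imwrite("pics/scene1.png",d["frame"][:,:,::-1])
E
```

```text
clock: 22.4
position: [0.374, 0.0881, 0.2839]
ee_rot: [0.473, 0.529, 0.47, -0.525]
contact_force: [0.8, -0.1, -0.0]
width: 0.0002
[0.37402698 0.08812652 0.2839086 ] [ 0.81180379 -0.14747156 -0.0381361 ]
```

View pics/a8.png

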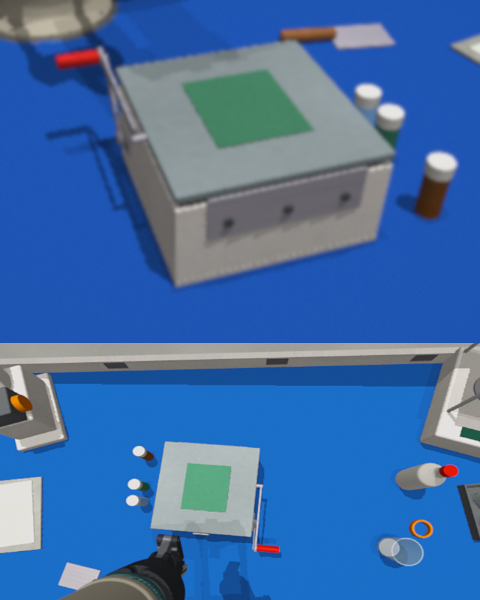

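```bash
python3 - <<'E'
from h import *
P=np.load("pose.npz");o,R=P["o"],P["R"]; s=280/480
for u,y in(((117,68),-.11),((297,41),.11),((178,200),-.11),((394,157),.11)):
    a,d=ray("scene",(200+u[0]*s,100+u[1]*s)); a=R@(a-o);d=R@d; print(u,a+d*(y-a[1])/d[1])
E
```

```text
(117, 68) [-0.10732095 -0.11        0.12171424]
(297, 41) [-0.11506317  0.11        0.11545509]
(178, 200) [ 0.12287932 -0.11        0.12416839]
(394, 157) [0.10932683 0.11       0.10964792]
```

The lid is level: front edge about 118.6 mm and rear about 117 mm, within my pixel error. The stay is folded, the bystanders are in place and the arm is clear.

```bash
python3 -c "
from rig import manip
print(manip.sign_off())"
```

```text
the job is handed in; nothing more can be done
None
```

The lid is shut over its catch, the stay is folded and the job is handed in, with the clock at about 22 s of the 72 s allowed. No verdict is reported, so what follows rests on my own checks.

**What I did:** I pushed the red knob forward and up with the rear finger, without gripping it. The most force I read was about 10.5 N. From its geometry the stay reached about 1.0 rad with the lid still up at roughly 1.27 rad. I then lowered the lid slowly with closed fingers on its outer face and pressed it past the catch. The resistance rose to about 7 N and dropped to about 2 N as the lid passed the catch. I kept pressing to 17 N vertically (about 18 N in total), where it stopped moving on the rigid stop.

**Last checks:**
- **Lid:** in the pictures it lies level, with front and rear edges within about 2 mm of each other on average. Single corner readings scattered by up to about 15 mm, so the force drop and the hard stop are the stronger evidence that it is latched.
- **Stay:** folded, with the knob at the front of the case.
- **Arm and bench:** the arm is clear and touching nothing, and the other things look unmoved by eye. I did not measure them.

**Disagreement:** with the fingers shut, the visible fingertip was about 28 mm above where the reported tool position projected in the scene camera. I did not find the cause, so I closed the last part by force and by the pictures instead of by tool height.

I viewed 12 pictures, two more than the budget of 10.

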